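# Seat and lock a light profile in its assembly jig

### The job

Using only a fingertip, without gripping anything, push the aluminium light profile along its channel until its end sits fully home against the blue stop of the jig. Then push each of the two orange swing arms round until it lies squarely across the profile, and draw the hand clear. Do not lift the profile, and leave the spool, screwdriver, parts bin and marker where they are.

Things in the scene. Friction and masses are not known exactly. Their poses are not given: they have to be found in the camera images.
- jig: Fixed jig: plywood base 10 mm thick, own x -80 to +30, y -95 to +150 mm. Origin on the bench under the channel's centre line; z up, +x away from the robot (turned up to 0.2 rad), +y along the channel to the blue stop (55 x 18 mm, top 32 mm high). Two rails, tops 18 mm high, 27 mm apart, y -90 to +120 mm, guide the profile; the -y end is open.
- stop_face (a point): Point on the face of the blue stop that the profile's end must meet: jig x 0, y +130 mm, 16 mm above the bench.
- profile: Loose aluminium light profile, 24 wide (x) x 240 long (y) x 12 mm high, white strip with yellow lamps, about 0.16 kg, in the channel (underside 10, top 22 mm above the bench). Origin: centre of its underside; y runs lengthwise to the stop. Starts 30 to 80 mm short of the stop; its free end overhangs the base's -y edge, still by 15 mm when home. About 1 N slides it.
- push_end (a point): Centre of the profile's free end face (its -y end), 16 mm above the bench: the end to push on.
- stop_end (a point): Centre of the profile's other end face (+y end), which must reach the stop.
- left_clamp (a joint): Angle (rad) of the left orange swing arm about its upright pivot, counter-clockwise from above, relative to the jig. 0: squarely across the profile, pointing to the jig's +x. Starts open at +1.35 to +1.95, pointing to the jig's +y. No stop or click at 0 (travel +-2.3); about 2 N near its end turns it, and it stays where it is left.
- right_clamp (a joint): The same for the right orange arm; it starts open at about -1.35 to -1.95, pointing to the jig's -y, and is closed at 0.
- left_pivot (a point): Pivot axis of the left arm at the arm's top face, 45 mm above the bench: jig x -60, y +60 mm; a bolt head stands 5 mm above. Each arm is a bar 18 mm wide, 25 to 45 mm above the bench (3 mm over the profile), reaching 115 mm from its pivot.
- right_pivot (a point): Pivot axis of the right arm, at its top face, 45 mm above the bench: jig x -60 mm, y -60 mm. Same sizes.
- left_tip (a point): Centre of the left arm's free end, at its top face, 115 mm from its pivot.
- right_tip (a point): Centre of the right arm's free end, at its top face, 115 mm from its pivot.
- spool: Bystander: white and brown wire spool standing upright, 84 mm diameter, 56 mm high; origin at the centre of its underside.
- screwdriver: Bystander: screwdriver lying on the bench beyond the jig, about 200 mm long; origin at its underside.
- bin: Bystander: clear open parts bin with white end caps, 80 x 100 x 45 mm, beyond the jig; origin at the centre of its underside.
- marker: Bystander: yellow marker pen with a black cap, 22 x 135 x 14 mm, lying to the right of the jig; origin at its underside.
There are look-alikes about, which are no part of the job. There is more than one size of the profile; the one meant has the size given above.

How it is judged (in metres and radians):
On the way, in this order (a step that is already met when the one before it is completed fails the run):
1. the profile is fully home against the stop (y of stop_end in the frame of jig above 0.126 m), for 0.2 s.
2. both arms lie squarely across the profile (value of joint left_clamp between -0.175 and 0.175 rad and value of joint right_clamp between -0.175 and 0.175 rad and y of stop_end in the frame of jig above 0.126 m), for 0.2 s.
At the end, for the whole second after the job is handed in: The profile lies flat in the channel, at rest, its end within 4 mm of the stop; both swing arms are still, within 0.175 rad (10 degrees) of squarely across it; no bystander has moved 20 mm (all of step 2 and z of profile in the frame of jig below 0.013 m and angle between profile's own z axis and vertical below 0.05 rad and linear speed of profile below 0.01 m/s and velocity of joint left_clamp between -0.05 and 0.05 rad/s and velocity of joint right_clamp between -0.05 and 0.05 rad/s and distance of each of spool, screwdriver, bin, marker from where it was at the start of the episode below 0.02 m); the robot touches nothing.
It fails at once if the profile is lifted out of its channel or tipped (z of profile in the frame of jig above 0.018 m or angle between profile's own z axis and vertical above 0.12 rad).
It fails at once if an arm is swung before the profile is home (not (y of stop_end in the frame of jig above 0.126 m) and (value of joint left_clamp below 0.9 rad or value of joint right_clamp above -0.9 rad)).
It fails at once if a bystander is moved 20 mm or more (distance of any of spool, screwdriver, bin, marker from where it was at the start of the episode above 0.02 m).
It also fails if it takes over 61 s, if anything falls off the work surface, if the arm or the gripper's body presses on something with over 40 N, if the wrist force passes 120 N, or if a joint passes its speed limit or range.

### The arm

A 7-joint arm with a two-finger parallel gripper is mounted at the origin on the work surface. World frame = base frame: x ahead of the robot, y to its left, z up, the work surface at z = 0. Lengths are in mm, angles in rad, forces in N, time in s.
With the tool pointing down it reaches from about 425 to 975 mm from the base axis. Payload 16.7 kg.
Tool frame: the origin (TCP) lies midway between the tips of the shut fingers; the grasp point (between the pads) lies 19 mm behind it; z points along the fingers, y is the line along which they close (so a half turn about z gives the same grasp; the last joint's range is limited). The gripper opens to 85 mm and grips with 20 to 120 N. Pads are 22 mm wide; open, the fingers measure 114 mm over their backs; the gripper's body (76 mm by 85 mm) begins 54 mm behind the grasp point. The pads swing forward as they close: fully open they stand 13 mm farther back than shut.
Start: joints at [1.03, 0.426, 0.074, 1.606, -0.034, 1.111, -0.067], TCP at [257.717, -623.825, 231.302] pointing down, gripper open.
Joint ranges: [-2.85, 2.85], [-0.5, 2.14], [-1.23, 1.37], [0.21, 2.46], [-1.02, 4.16], [0.16, 2.05], [-2.73, 2.73]. Speed limits (rad/s): [1.89, 1.89, 2.39, 2.39, 3.01, 3.01, 3.01].

### API

Orientations are given as a unit quaternion [w, x, y, z].
In Python, from workcell import env gives the robot as it stands. The module is installed in compiled form; this text tells all that it offers. Calls block until the motion is done:
- env.move_ptp(position, orientation): joint-space move of the TCP to a pose.
- env.servo_line(position, rot=None, feed=150, contact_N=None): straight line of the TCP; rot=None keeps the orientation; feed is the mean speed in mm/s. With contact_N (N) it stops when the force on the tool has changed by that much, and returns True; else False.
- env.move_joints(angles): joint-space move.
- env.command_gripper(opening, newtons=None): finger opening in mm; newtons is the grip in N (None keeps the last); returns when the fingers have stopped.
- env.dwell(seconds).
- env.ik(position, orientation): joint angles nearest the present ones, or None.
- env.read_state(): the state.
- env.snapshot(name): name is "scene" or "top"; returns a dict with "image" (420x560x3 uint8, red, green, blue), "fov_y" (degrees; the focal length in pixels is half the picture's height over the tangent of half this angle, whatever the lens; pixels are square), "cx", "cy" (the principal point, pixels), "position" and "orientation" of the camera in the world. Camera axes: x right, y down, z forward; pixel columns grow to the right and rows downward; lengths in mm; the calibration is good to about 2 mm. A picture is of the moment at which its call begins. There is no depth.
A pose or a line that the arm cannot do raises env.Unreachable and nothing moves.
- env.sign_off(): hands the job in; it is judged then, once.
The state is a dict: "t": time; "qpos": joint angles; "joint_vel": joint speeds; "joint_efforts": joint torques, N m; "eef_pos": TCP position; "ee_rot": TCP orientation; "ft_force": force on the tool from outside, world axes, zero at the start; "torque": the same for the moment, N m; "grip_width": finger opening in mm; "grasp_force": force on a finger pad.
Only numpy, scipy, OpenCV 4.12 (cv2) and the standard library are available. Lean on these libraries where they do the work, as an engineer would, in place of code of your own. Each camera call takes 0.05 s, during which the arm holds its last target. There are 200 camera calls.

## Working session

There is one attempt and no reset: what is moved stays moved. The work goes in short steps, each a Python script; the robot and the scene stay as the last script left them, time stands still between calls to the robot, and variables do not carry over. Pictures are saved under pics/ and viewed, at most 10 in all, crops included, and the job is handed in when it is done.

```bash
mkdir -p pics; python3 - <<'E'
from workcell import env
import cv2,pickle
for n in("scene","top"):
    s=env.snapshot(n); cv2.imwrite(f"pics/{n}0.png",s["image"][:,:,::-1]); pickle.dump(s,open(f"{n}0.pkl","wb"))
    print({k:v for k,v in s.items() if k!="image"})
s=env.read_state();print(s["t"],s["eef_pos"],s["ee_rot"],s["grip_width"])
E
```

```text
{'fov_y': 54.10731234304731, 'cx': 280.2921952697648, 'cy': 212.76872170233023, 'position': array([1226.04520339,   11.5866715 ,  709.13051524]), 'orientation': array([-0.27744718,  0.63481222,  0.66546977, -0.27782458])}
{'fov_y': 57.27727529209945, 'cx': 276.57032255574785, 'cy': 217.91690872843475, 'position': array([ 488.28169407,    3.4521645 , 1068.56988095]), 'orientation': array([ 0.02330257, -0.70446872,  0.70892938, -0.02449366])}
0.1 [ 257.57224219 -623.50412251  230.64871513] [-5.99892263e-04  9.80873881e-01  1.94643373e-01 -1.65026120e-04] 85.66096840593724
```

View pics/top0.png

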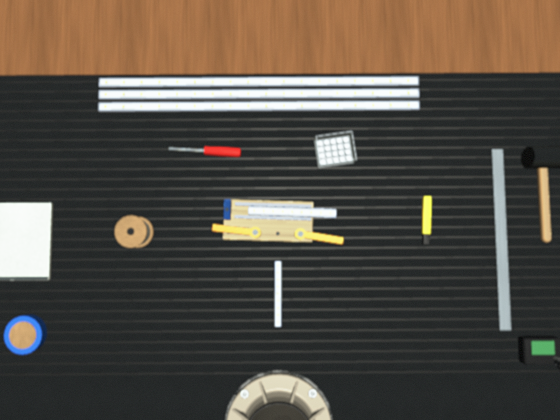

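View pics/scene0.png

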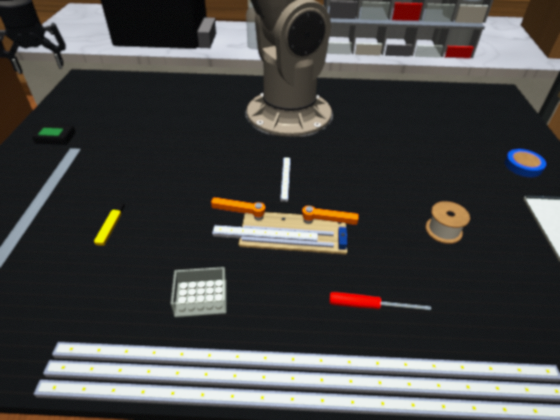

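The top view shows the jig at about (220–315, 198–243): the blue stop is at its left end (227, 209) and the profile runs along row ~212, ending at (336, 213). The orange arms pivot at about (255, 232) and (300, 233). The short bar at (278, 293) is a look-alike.

```bash
cat > h.py <<'E'
import numpy as np,cv2,pickle
from scipy.spatial.transform import Rotation as R
def ray(s,uv,z):
    f=s["image"].shape[0]/2/np.tan(np.radians(s["fov_y"]/2))
    uv=np.atleast_2d(uv).astype(float)
    d=np.c_[(uv[:,0]-s["cx"])/f,(uv[:,1]-s["cy"])/f,np.ones(len(uv))]
    q=s["orientation"]; d=R.from_quat([q[1],q[2],q[3],q[0]]).apply(d)
    p=s["position"]; return p+d*((z-p[2])/d[:,2])[:,None]
def blobs(s,lo,hi,box,amin=20):
    hsv=cv2.cvtColor(s["image"],cv2.COLOR_RGB2HSV); m=cv2.inRange(hsv,lo,hi)
    k=np.zeros_like(m); x0,y0,x1,y1=box; k[y0:y1,x0:x1]=255; m&=k
    n,l,st,c=cv2.connectedComponentsWithStats(m)
    out=[]
    for i in range(1,n):
        if st[i,4]>=amin:
            r=cv2.minAreaRect(np.argwhere(l==i)[:,::-1].astype(np.float32))
            out.append((int(st[i,4]),c[i],cv2.boxPoints(r)))
    return out
E
python3 - <<'E'
from h import *
np.set_printoptions(precision=1,suppress=True)
col=dict(orange=((8,170,150),(26,255,255),45),blue=((105,130,50),(125,255,255),32),white=((0,0,170),(179,60,255),22),wood=((8,40,120),(24,165,255),10))
for n,box in(("top",(200,190,350,255)),("scene",(200,190,370,260))):
    s=pickle.load(open(n+"0.pkl","rb"))
    for k,(lo,hi,z) in col.items():
        for a,c,b in blobs(s,lo,hi,box):
            print(n,k,a,c,ray(s,c,z)[0,:2],"corners",ray(s,b,z)[:,:2].tolist() if 0 else ray(s,b,z)[:,:2].round().astype(int).tolist())
t=pickle.load(open("top0.pkl","rb"))["image"][185:260,205:350]
s=pickle.load(open("scene0.pkl","rb"))["image"][190:260,205:365]
a=cv2.resize(t,(800,414),interpolation=cv2.INTER_CUBIC)
cv2.imwrite("pics/t1.png",a[:,:,::-1])
cv2.imwrite("pics/s1.png",cv2.resize(s,(800,350),interpolation=cv2.INTER_CUBIC)[:,:,::-1])
E
```

```text
top blue 118 [226.2 208.8] [584.  137.7] corners [[611, 146], [611, 130], [559, 130], [559, 146]]
top white 1542 [282.2 211.1] [577.6 -14.1] corners [[558, 121], [611, 119], [601, -162], [547, -160]]
top white 22 [254.9 231.9] [521.4  60.6] corners [[527, 66], [527, 55], [516, 55], [516, 66]]
top white 24 [300.  233.3] [516.8 -62. ] corners [[523, -57], [523, -68], [509, -67], [509, -56]]
top wood 1617 [268.5 224.5] [542.   23.9] corners [[504, 183], [620, 179], [602, -187], [487, -180]]
scene orange 386 [236.9 204.5] [ 510.4 -109.5] corners [[521, -171], [487, -174], [502, -44], [536, -45]]
scene orange 424 [331.6 214.3] [531.1 114.6] corners [[540, 43], [505, 47], [525, 176], [559, 169]]
scene blue 167 [343.  237.2] [590.5 138.5] corners [[562, 131], [561, 150], [620, 145], [620, 128]]
scene white 58 [284.3 194.1] [439.8   1.5] corners [[424, -7], [423, 8], [454, 9], [455, -6]]
scene white 1451 [275.6 233.8] [578.9 -13.7] corners [[596, -156], [547, -161], [562, 123], [609, 118]]
scene wood 24 [308.9 208.2] [475.8  64.4] corners [[468, 55], [467, 72], [485, 72], [486, 55]]
scene wood 1871 [294.  230.7] [555.4  28.7] corners [[608, -96], [492, -103], [504, 161], [618, 146]]
```

View pics/t1.png

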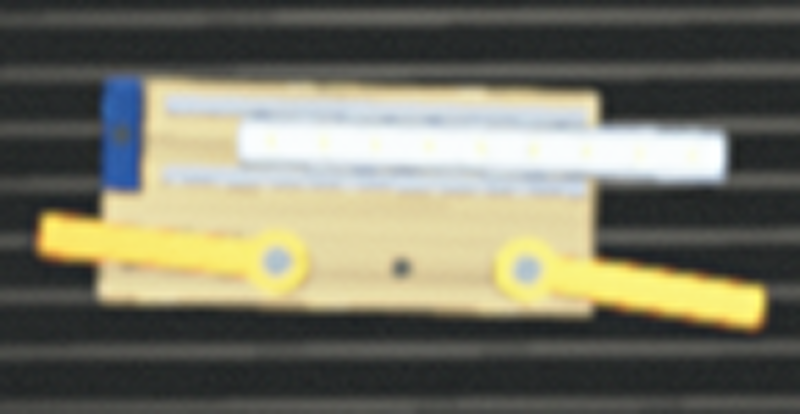

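View pics/s1.png

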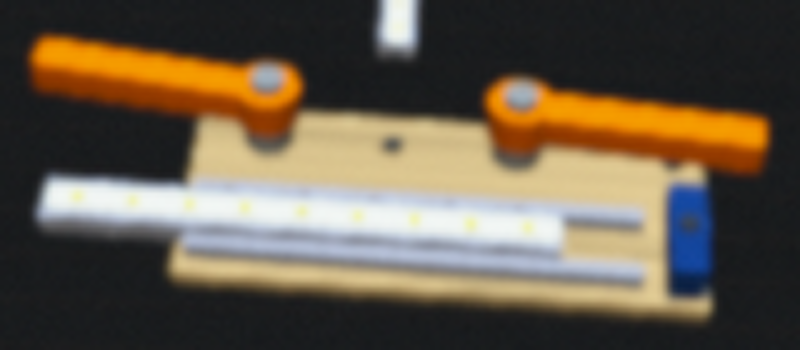

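The crops give sharp features. In the top crop the bolts are at (277, 261) and (527, 269), the profile ends at (238, 145) and (726, 155), and the arm tips at (38, 233) and (766, 307). I'll build the jig frame from the bolts, check it against the stop, then push.

```bash
cat >> h.py <<'E'
def jig(s,bl,br):
    L=ray(s,bl,50)[0,:2];Rr=ray(s,br,50)[0,:2]
    y=(L-Rr)/np.linalg.norm(L-Rr); x=np.array([y[1],-y[0]])
    return (L+Rr)/2+60*x, np.c_[x,y], np.linalg.norm(L-Rr)
def quat(phi): return np.array([0,np.cos(phi/2),np.sin(phi/2),0])
E
python3 - <<'E'
from h import *
from workcell import env
np.set_printoptions(precision=2,suppress=True)
s=pickle.load(open("top0.pkl","rb"))
o,A,d=jig(s,(254.9,231.9),(300,233.3))
px=lambda c:(205-.5+(c[0]+.5)/5.517,185-.5+(c[1]+.5)/5.52)
J=lambda uv,z:(ray(s,uv,z)[0,:2]-o)@A
print(o,A[:,1],"bolt dist",d,"stop",J((226.2,208.8),32))
print("profile ends",J(px((238,145)),22),J(px((727,155)),22))
for n,c,P in(("L",(38,233),(-60,60)),("R",(766,307),(-60,-60))):
    v=J(px(c),45)-P; print(n,np.linalg.norm(v),np.arctan2(v[1],v[0]))
phi=np.arctan2(A[1,1],A[0,1])
for p in(phi,phi-np.pi):
  for w in((0,-205,8),(0,-205,130),(-90,150,36),(25,80,36),(-95,-150,36),(25,-80,36)):
    q=env.ik([*(o+A@np.array(w[:2])),w[2]],quat(p)); print(w,q)
pickle.dump((o,A,phi),open("jig.pkl","wb"))
E
```

```text
[578.22  -2.8 ] [0.04 1.  ] bolt dist 119.48042447981761 stop [  0.57 140.52]
profile ends [-2.36 82.87] [   0.2  -159.22]
L 116.49937762793633 1.4837328381023998
R 116.86458352772428 -1.6961844495349734
(0, -205, 8) [ 0.5   0.61 -0.34  1.89  0.31  0.68 -0.06]
(0, -205, 130) [ 0.52  0.45 -0.35  1.83  0.19  0.89  0.04]
(-90, 150, 36) [ 0.21  0.56 -0.78  2.07  0.59  0.74 -0.98]
(25, 80, 36) [ 0.15  0.61 -0.5   1.87  0.41  0.77 -0.61]
(-95, -150, 36) [ 0.49  0.45 -0.38  2.12  0.28  0.62 -0.12]
(25, -80, 36) [ 0.38  0.59 -0.46  1.88  0.37  0.75 -0.32]
(0, -205, 8) [ 0.02  0.61  0.29  1.92 -0.28  0.64 -2.69]
(0, -205, 130) [-0.56  0.79  1.21  1.9  -0.84  1.09 -2.18]
(-90, 150, 36) [ 0.39  0.68 -1.03  2.06  0.79  0.86  2.  ]
(25, 80, 36) [ 0.51  0.81 -1.03  1.85  0.83  0.99  2.21]
(-95, -150, 36) [-0.59  0.69  1.01  2.18 -0.89  0.77 -2.15]
(25, -80, 36) [-0.66  0.84  1.01  1.95 -0.92  0.91 -2.35]
```

The measurements agree with the stated sizes: bolt spacing 119.5, profile length 242, arm reach 116.5. The stop is within 1.5 mm. Now I'll push the profile.

```bash
cat >> h.py <<'E'
o,A,phi=pickle.load(open("jig.pkl","rb")) if __import__("os").path.exists("jig.pkl") else (0,0,0)
W=lambda x,y,z:np.array([*(o+A@np.array([x,y])),z])
def inj(p): return (np.array(p[:2])-o)@A
E
python3 - <<'E'
from h import *
from workcell import env
np.set_printoptions(precision=2,suppress=True)
Q=quat(phi)
env.command_gripper(0)
env.move_ptp(W(0,-205,130),Q)
env.servo_line(W(0,-205,9))
env.servo_line(W(0,-176,9),feed=60)
print(env.read_state()["t"])
for i in range(4):
    hit=env.servo_line(W(0,-114,9),feed=40,contact_N=12)
    st=env.read_state(); p=inj(st["eef_pos"]); print(hit,p,st["ft_force"],st["t"])
    if p[1]>-124 or not hit: break
s=env.snapshot("top");pickle.dump(s,open("top1.pkl","wb"))
cv2.imwrite("pics/t2.png",cv2.resize(s["image"][185:260,205:350],(800,414),interpolation=cv2.INTER_CUBIC)[:,:,::-1])
E
```

```text
4.375
True [  -0.29 -120.89] [-0.17 -5.18  2.26] 5.6333
```

View pics/t2.png

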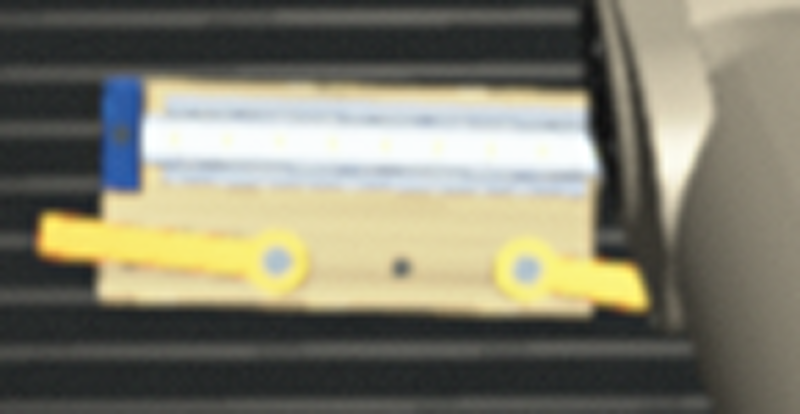

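The profile's left end is now at (142, 140) in the crop, flush against the blue stop. The fingertip at jig y −120.9 matches the expected −121, and both arms are still open. Next are the arms.

```bash
python3 - <<'E'
from h import *
from workcell import env
np.set_printoptions(precision=2,suppress=True)
Q=quat(phi)
def swing(sg,th0,r=85,z=36):
    def P(t,z=z,g=0):   # t = |angle|, finger behind the arm
        n=np.array([-np.sin(t),np.cos(t)]); d=9+15*abs(n[0])+11*abs(n[1])+g
        p=np.array([-60,60])+r*np.array([np.cos(t),np.sin(t)])+d*n
        return W(p[0],sg*p[1],z)
    env.move_ptp(P(th0,130,12),Q)
    env.servo_line(P(th0,g=12),feed=120)
    for t in np.append(np.arange(th0,0.1,-.2),0):
        if env.servo_line(P(t),feed=60 if t>.3 else 35,contact_N=25): print("contact",sg,t); break
    st=env.read_state(); print(inj(st["eef_pos"]),st["ft_force"],st["t"])
    env.servo_line(P(0,g=15),feed=80); env.servo_line(P(0,130,15))
env.servo_line(W(0,-140,9),feed=80); env.servo_line(W(0,-140,130))
swing(1,1.484)
swing(-1,1.696)
env.move_ptp(np.array([400,-480,230]),Q)
for n,(a,b,c,d) in(("top",(185,260,205,350)),("scene",(190,260,205,365))):
    s=env.snapshot(n);pickle.dump(s,open(n+"2.pkl","wb"))
    cv2.imwrite(f"pics/{n}2.png",cv2.resize(s["image"][a:b,c:d],(800,400),interpolation=cv2.INTER_CUBIC)[:,:,::-1])
E
```

```text
[25.11 79.99] [ 0.23 -0.24  0.36] 13.3667
[ 25.15 -79.97] [-0.1   0.13  0.06] 21.1833
```

View pics/top2.png

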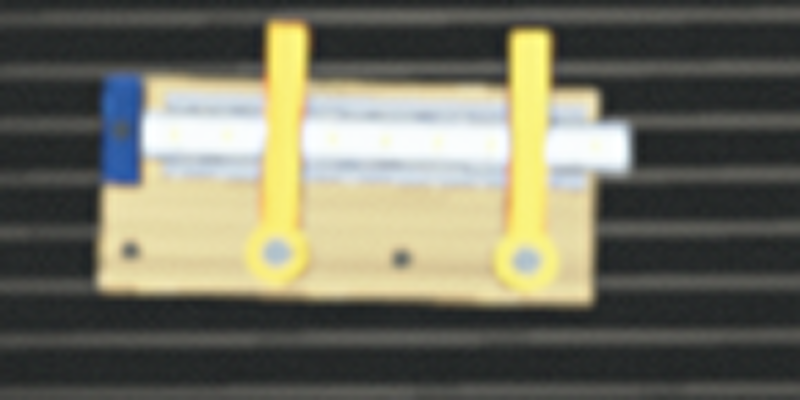

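The profile is still flush at (142, 135). Both arms run squarely across it, from pivots (277, 253) and (526, 260) to tips (288, 22) and (530, 30), which is within about 2° of the jig's x axis. The hand is clear.

```bash
python3 -c "
from workcell import env
print(env.sign_off(), env.read_state()['t'])"
```

```text
the job is handed in; nothing more can be done
the job is handed in; nothing more can be done
```

The job is handed in, though the system returned no verdict: the profile is flush against the blue stop, both arms lie within about 2° of squarely across it, the hand is clear, and the fingertip's path stayed well away from the bystanders, which I did not re-measure.

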